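Assemble two signal towers at the automation bench

TASK

Build the two signal towers: on the silver base stack the green lamp module, then the yellow one on it, then the red one at the top; on the black base stack the blue module with the white one on top of it. Seat every module upright and fully home on what is below it, let go, and leave the multimeter and the spanner where they lie.

Things in the scene. Friction and masses are not known exactly. Their poses are not given: they have to be found in the camera images.
- lamp_green: loose green signal-lamp module, round, upright, ~90 g: straight green drum 50 mm across with a black collar at its foot. Origin: centre of its underside, z up. Flat shoulder at z 44 mm, then a black tapered boss (34 to 24 mm across) to z 54. A recess underneath, 40 mm across, 12 deep, drops over a boss (3 mm play all round): seated on another module its origin is 44 mm above that one's.
- lamp_yellow: loose yellow signal-lamp module, round, upright, ~90 g: straight yellow drum 50 mm across with a black collar at its foot. Origin: centre of its underside, z up. Flat shoulder at z 44 mm, then a black tapered boss (34 to 24 mm across) to z 54. A recess underneath, 40 mm across, 12 deep, drops over a boss (3 mm play all round): seated on another module its origin is 44 mm above that one's.
- lamp_red: loose red signal-lamp module, round, upright, ~90 g: straight red drum 50 mm across with a black collar at its foot. Origin: centre of its underside, z up. Flat shoulder at z 44 mm, then a black tapered boss (34 to 24 mm across) to z 54. A recess underneath, 40 mm across, 12 deep, drops over a boss (3 mm play all round): seated on another module its origin is 44 mm above that one's.
- lamp_blue: loose blue signal-lamp module, round, upright, ~90 g: straight blue drum 50 mm across with a black collar at its foot. Origin: centre of its underside, z up. Flat shoulder at z 44 mm, then a black tapered boss (34 to 24 mm across) to z 54. A recess underneath, 40 mm across, 12 deep, drops over a boss (3 mm play all round): seated on another module its origin is 44 mm above that one's.
- lamp_white: loose white signal-lamp module, round, upright, ~90 g: straight white drum 50 mm across with a black collar at its foot. Origin: centre of its underside, z up. Flat shoulder at z 44 mm, then a black tapered boss (34 to 24 mm across) to z 54. A recess underneath, 40 mm across, 12 deep, drops over a boss (3 mm play all round): seated on another module its origin is 44 mm above that one's.
- base_silver: silver (bare aluminium) tower base, fixed to the bench: round foot 80 mm across, 8 thick; 50 mm column to a flat shoulder at z 30 mm; then the same tapered black boss as the modules have (34 to 24 mm across) to z 40. Origin: centre of its underside, z up. A module seated on it has its origin 30 mm above the base's origin.
- base_black: black tower base, fixed to the bench: round foot 80 mm across, 8 thick; 50 mm column to a flat shoulder at z 30 mm; then the same tapered black boss as the modules have (34 to 24 mm across) to z 40. Origin: centre of its underside, z up. A module seated on it has its origin 30 mm above the base's origin.
- multimeter: bystander: green hand-held multimeter with black face lying flat, 180 x 90 x about 40 mm, origin at the centre of its underside, x along its length. To be left where it is.
- spanner: bystander: steel spanner about 150 mm long and under 15 mm thick lying flat on the bench among the modules, origin near its middle, x along its length. To be left where it is.

How it is judged:
By the outcome, as a careful person would: the job done as asked, in the order asked, and still so for the second after the job is handed in, with the robot touching nothing.
It also fails if it takes over 128 s, if anything falls off the work surface, if the arm or the gripper's body presses on something with over 40 N, if the wrist force passes 120 N, or if a joint passes its speed limit or range.

ROBOT

A 6-joint arm with a two-finger parallel gripper is mounted at the origin on the work surface. World frame = base frame: x ahead of the robot, y to its left, z up, the work surface at z = 0. Lengths are in mm, angles in rad, forces in N, time in s.
With the tool pointing down it reaches from about 350 to 775 mm from the base axis. Payload 7.3 kg.
Tool frame: the origin (TCP) lies between the finger pads; the fingertips stand 25 mm ahead of it and the grasp point (between the pads) lies 6 mm ahead of it; z points along the fingers, y is the line along which they close (so a half turn about z gives the same grasp; the last joint's range is limited). The gripper opens to 92 mm and grips with 3 to 60 N. Pads are 19 mm wide; open, the fingers measure 130 mm over their backs; the gripper's body (75 mm by 190 mm) begins 47 mm behind the grasp point.
Start: joints at [1.007, 0.342, 1.524, -0, 1.275, -0.146], TCP at [213.006, 479.866, 251.741] pointing down, gripper open.
Joint ranges: [-2.53, 2.53], [-0.77, 2.02], [0.04, 2.7], [-1, 4.14], [0.28, 2.66], [-3.11, 3.11]. Speed limits (rad/s): [2.57, 2.57, 3.14, 3.14, 3.14, 3.14].

INTERFACE

Orientations are given as [roll, pitch, yaw] about the fixed x, y, z axes, in that order (R = Rz(yaw) Ry(pitch) Rx(roll)).
In Python, from plant import bot gives the robot as it stands.
- The arm moves only by the tool play_rows, never from a script. Its argument "commands" is a list of rows, each an object of numbers: "x", "y", "z": the shift along the tool's x, y, z in m; "twist": the turn about the tool's z in degrees. In form: [{"x": .., "y": .., "z": .., "twist": ..}, ...]. A call has exactly 8 rows; each row is the pose to reach, as a shift and turn from the pose commanded when the call began, along the tool's axes at that moment; what a row does not reach only later rows make up. A row lasts 1/10 s, in which the tool goes at most 50 mm and 8.59 degrees, less where a joint would pass 70% of its speed; a pose out of reach is approached as far as the arm can. A call with a gripper value outside its range is refused whole. "jaw" is the closure, from 0 (fully open) to 1 (shut), set as the call begins (left out, the last holds). The fingers move at their own pace and stop on an object; the grip force is fixed at half the most. Time passes only in rows, so rows that repeat a pose let the fingers close, or fill a call up. It gives the time, the measured TCP pose, the force, the opening and the grip force at its end, in the units of the state.
- bot.get_obs(): the state, without advancing time (a new reading comes with each control period).
- bot.capture(name): name is "scene" or "top" or "wrist"; returns a dict with "pixels" (420x560x3 uint8, red, green, blue), "fx", "fy", "cx", "cy" (pixels), "k1" (the pictures are not rectified: a ray, as slopes to the right and down, at radius r is drawn at 1 + k1 r^2 times it, then the intrinsics apply), "eye" and "rotation" of the camera in the world. Camera axes: x right, y down, z forward; pixel columns grow to the right and rows downward; lengths in mm; the calibration is good to about 2 mm. A picture is of the moment at which its call begins. There is no depth.
- bot.close_job(): hands the job in; it is judged then, once.
The state is a dict: "time": time; "joint_positions": joint angles; "dq": joint speeds; "tau": joint torques, N m; "tool_pos": TCP position; "tcp_rot": TCP orientation; "contact_force": force on the tool from outside, world axes, zero at the start; "moment": the same for the moment, N m; "grip_width": finger opening in mm; "finger_force": force on a finger pad.
Only numpy, scipy, OpenCV 4.12 (cv2) and the standard library are available. Lean on these libraries where they do the work, as an engineer would, in place of code of your own. Each camera call takes 0.05 s, during which the arm holds its last target. There are 200 camera calls.

## Working session

There is one attempt and no reset: what is moved stays moved. The work goes in short steps, Python scripts to look and compute and a tool call to move; the robot and the scene stay as the last step left them, time stands still between calls to the robot, and variables do not carry over. Pictures are saved under pics/ and viewed, at most 14 in all, crops included, and the job is handed in when it is done.

Besides the shell and the picture viewer there is one more tool, called after "Request:" by a JSON object that holds its "method" and its "body", one argument or row to a line. play_rows: Moves the arm, as the interface text tells. Its arguments: {"type":"object","properties":{"commands":{"type":"array"},"jaw":{"type":"number"}},"required":["commands"]}

```bash
mkdir -p pics; cat > h.py <<'E'
import numpy as np, cv2
from plant import bot
def snap(cam,fn):
    c=bot.capture(cam); cv2.imwrite('pics/'+fn,cv2.cvtColor(c['pixels'],cv2.COLOR_RGB2BGR)); np.save('pics/'+fn+'.npy',c,allow_pickle=True); return c
def load(fn): return np.load('pics/'+fn+'.npy',allow_pickle=True).item()
def ray(c,u,v):
    d=np.array([(u-c['cx'])/c['fx'],(v-c['cy'])/c['fy']]); s=d.copy()
    for _ in range(30): s=d/(1+c['k1']*(s@s))
    return np.array(c['rotation'])@np.r_[s,1]
def pt(c,u,v,z):
    r=ray(c,u,v); e=np.array(c['eye']); return e+r*(z-e[2])/r[2]
def proj(c,p):
    q=np.array(c['rotation']).T@(np.array(p,float)-c['eye']); s=q[:2]/q[2]; s=s*(1+c['k1']*(s@s)); return np.array([c['fx']*s[0]+c['cx'],c['fy']*s[1]+c['cy']])
E
python3 - <<'E'
from h import *
o=bot.get_obs(); print(o)
for n in('scene','top','wrist'):
    c=snap(n,n+'0.png'); print(n,c['eye'],c['fx'],c['k1'],np.round(c['rotation'],3).tolist())
E
```

```text
{'time': 0.0, 'joint_positions': array([ 1.00700452e+00,  3.42731054e-01,  1.52502292e+00,  3.38861155e-05,
        1.27541489e+00, -1.45993147e-01]), 'dq': array([ 0.0001249 , -0.00051293,  0.00071697,  0.00036843,  0.00057965,
       -0.00206537]), 'tau': array([ 1.69510363e-04, -4.31231868e+01, -2.44227630e+01,  7.18246470e-02,
        5.57795749e-02, -1.04715659e-04]), 'tool_pos': array([212.78347045, 479.53575772, 251.03855973]), 'tcp_rot': array([-3.14003793e+00, -2.61356748e-04,  2.72378390e+00]), 'contact_force': array([ 0.62442374, -0.04284438, -0.23524558]), 'moment': array([-0.00419407,  0.03577172, -0.01554491]), 'finger_force': 0.0, 'grip_width': 91.69641470254794}
scene [1570.28039328  379.64366604  731.51397957] 478.9555056345549 -0.1347560803090437 [-2.166, -0.009, 1.965]
top [425.70429117 -13.41161257 950.83864382] 396.0279249429798 -0.05863077765861968 [-2.938, 0.003, -1.427]
wrist [142.95772069 509.29783216 384.18984778] 307.7174011773924 -0.07155075239251474 [2.857, 0.001, 1.154]
```

View pics/top0.png

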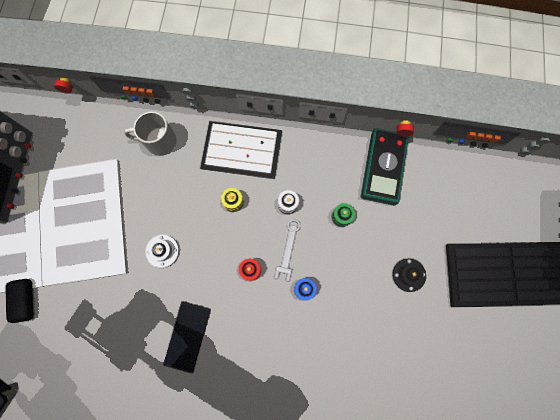

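View pics/scene0.png

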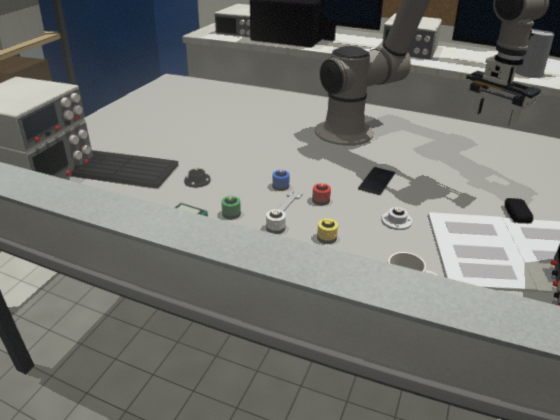

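```bash
cat >> h.py <<'E'
from scipy.spatial.transform import Rotation as Ro
_p=proj;_r=ray
def fix(c):
    c=dict(c); 
    if np.array(c['rotation']).shape==(3,): c['rotation']=Ro.from_euler('xyz',c['rotation']).as_matrix()
    return c
def ray(c,u,v): return _r(fix(c),u,v)
def proj(c,p): return _p(fix(c),p)
def ring(c,x,y,z,r):
    return np.array([proj(c,[x+r*np.cos(a),y+r*np.sin(a),z]) for a in np.linspace(0,6.283,48)])
def draw(c,img,s,off,x,y,z,r,col):
    cv2.polylines(img,[np.int32((ring(c,x,y,z,r)-off+.5)*s*16)],True,col,1,cv2.LINE_AA,4)
E
python3 - <<'E'
from h import *
c=load('top0.png')
px=dict(silver=(160,250),yellow=(232,199),white=(289,201),green=(344,214),red=(250,269),blue=(306,288),black=(408,274))
img=cv2.cvtColor(c['pixels'],cv2.COLOR_RGB2BGR)
tiles=[]
for n,(u,v) in px.items():
    z=40 if n in('silver','black') else 54
    p=pt(c,u,v,z); print(n,p.round(1),np.hypot(*p[:2]).round())
    t=cv2.resize(img[v-20:v+20,u-20:u+20],None,fx=5,fy=5,interpolation=0)
    tiles.append(t)
tiles.append(tiles[0]*0)
cv2.imwrite('pics/t.png',np.vstack([np.hstack(tiles[:4]),np.hstack(tiles[4:])]))
E
```

```text
silver [485.8 276.8  40. ] 559.0
yellow [626.4 128.9  54. ] 640.0
white [640.6  -3.3  54. ] 641.0
green [ 628.1 -133.6   54. ] 642.0
red [472.3  61.8  54. ] 476.0
blue [448.5 -68.4  54. ] 454.0
black [ 512.7 -296.9   40. ] 592.0
```

View pics/t.png

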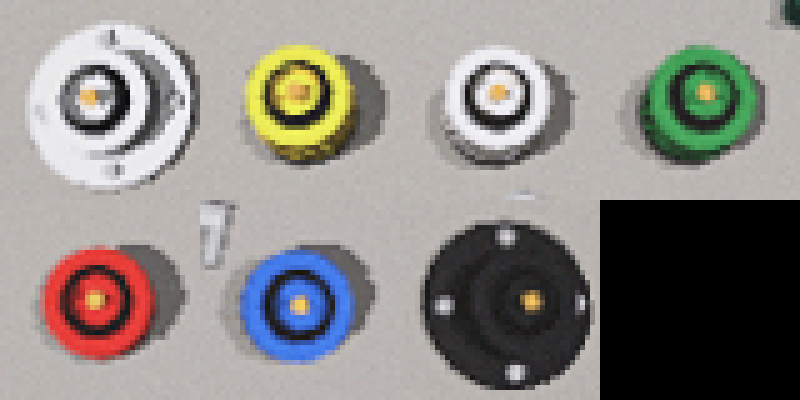

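```bash
cat >> h.py <<'E'
def gold(c,u,v,w=6):
    h=cv2.cvtColor(c['pixels'],cv2.COLOR_RGB2HSV).astype(float)
    m=((h[...,0]>=12)&(h[...,0]<=22)&(h[...,1]>90))*(h[...,2])
    yy,xx=np.mgrid[:m.shape[0],:m.shape[1]]
    for _ in range(3):
        k=m*((abs(xx-u)<=w)&(abs(yy-v)<=w))
        if k.sum()==0: return None
        u,v=(k*xx).sum()/k.sum(),(k*yy).sum()/k.sum()
    return u,v,int((k>0).sum())
E
python3 - <<'E'
from h import *
c=load('top0.png')
px=dict(silver=(158,249),yellow=(231,197),white=(289,201),green=(345,212),red=(249,269),blue=(306,288),black=(414,273))
s=load('scene0.png'); print(s['cx'],c['cx'])
for n,(u,v) in px.items():
    z=40 if n in('silver','black') else 54
    g=gold(c,u,v,4)
    if g: p=pt(c,g[0],g[1],z); print(n,np.round(g,1),p.round(1),'scene px',proj(s,p).round(1))
    else: print(n,None)
w=load('wrist0.png'); o=bot.get_obs(); print(w['eye']-o['tool_pos'])
R=fix(w)['rotation']; T=Ro.from_euler('xyz',o['tcp_rot']).as_matrix(); print(T.T@(w['eye']-o['tool_pos']), (T.T@R).round(2)); print(T.round(3))
E
```

```text
275.6159914330393 278.9558654508467
silver [157.3 248.9   9. ] [487.4 283.6  40. ] scene px [397.8 208.6]
yellow [230.7 196.6  16. ] [631.6 133.   54. ] scene px [327.1 220.2]
white [288.1 199.1   8. ] [644.8  -0.7  54. ] scene px [275.  210.9]
green [344.7 212.    7. ] [ 633.  -134.7   54. ] scene px [229.7 197.2]
red [248.5 268.7   7. ] [472.4  65.2  54. ] scene px [321.1 184. ]
blue [305.7 288.5   4. ] [447.4 -67.8  54. ] scene px [279.9 170.5]
black [413.8 273.8  17. ] [ 515.1 -310.3   40. ] scene px [195.4 169. ]
[-69.891709    29.68190171 132.9883432 ]
[  75.94690248   -1.38541354 -132.9733595 ] [[ 0.   -0.96 -0.28]
 [ 1.    0.    0.  ]
 [-0.   -0.28  0.96]]
[[-0.914  0.406 -0.001]
 [ 0.406  0.914 -0.001]
 [ 0.    -0.001 -1.   ]]
```

View pics/wrist0.png

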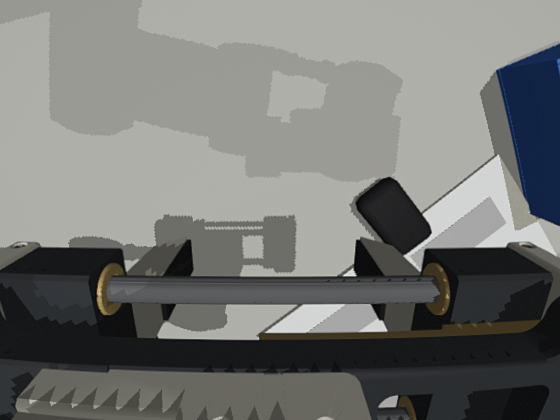

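The top image gives consistent module positions, and they reproject well into the scene image. I'll grasp along world x (yaw π/2), which stays clear of the spanner and the multimeter.

Request:
{"method": "play_rows", "body": {
  "commands": [
    {"x":-0.02,"y":-0.012,"z":0,"twist":6},
    {"x":-0.06,"y":-0.037,"z":0,"twist":14},
    {"x":-0.1,"y":-0.062,"z":0,"twist":22.5},
    {"x":-0.14,"y":-0.0865,"z":0,"twist":31},
    {"x":-0.18,"y":-0.111,"z":0,"twist":39.5},
    {"x":-0.22,"y":-0.136,"z":0,"twist":48},
    {"x":-0.26,"y":-0.1605,"z":0,"twist":56.5},
    {"x":-0.28,"y":-0.173,"z":0,"twist":64}
  ],
  "jaw": 0
}}

```text
time: 0.95
tool_pos: [400.2, 205.4, 251.6]
tcp_rot: [3.141, 0.001, 1.598]
contact_force: [0.4, 0.5, -0.1]
grip_width: 92.1
finger_force: 0.0
```

Request:
{"method": "play_rows", "body": {
  "commands": [
    {"x":-0.02,"y":0.0125,"z":0,"twist":2.06},
    {"x":-0.06,"y":0.038,"z":0,"twist":2.06},
    {"x":-0.1,"y":0.063,"z":0,"twist":2.06},
    {"x":-0.14,"y":0.0885,"z":0,"twist":2.06},
    {"x":-0.18,"y":0.114,"z":0,"twist":2.06},
    {"x":-0.22,"y":0.139,"z":0,"twist":2.06},
    {"x":-0.26,"y":0.164,"z":0,"twist":2.06},
    {"x":-0.3,"y":0.1895,"z":0,"twist":2.06}
  ]
}}

```text
time: 1.75
tool_pos: [599.5, -86.6, 251.4]
tcp_rot: [-3.141, -0.0, 1.571]
contact_force: [0.6, 1.0, 0.5]
grip_width: 92.1
finger_force: 0.0
```

Request:
{"method": "play_rows", "body": {
  "commands": [
    {"x":-0.03,"y":0.02,"z":0.02,"twist":0},
    {"x":-0.047,"y":0.03,"z":0.05,"twist":0},
    {"x":-0.05,"y":0.033,"z":0.08,"twist":0},
    {"x":-0.05,"y":0.033,"z":0.09,"twist":0},
    {"x":-0.05,"y":0.033,"z":0.09,"twist":0},
    {"x":-0.05,"y":0.033,"z":0.09,"twist":0},
    {"x":-0.05,"y":0.033,"z":0.09,"twist":0},
    {"x":-0.05,"y":0.033,"z":0.09,"twist":0}
  ]
}}

```text
time: 2.55
tool_pos: [632.5, -134.5, 163.5]
tcp_rot: [3.139, 0.001, 1.572]
contact_force: [0.0, -0.2, -0.6]
grip_width: 91.8
finger_force: 0.0
```

```bash
python3 - <<'E'
from h import *
print(bot.get_obs()['tool_pos'],bot.get_obs()['tcp_rot'])
c=snap('wrist','w1.png'); print('expect gold',proj(c,[633,-134.7,54]), 'axis foot',proj(c,[633,-134.7,0]))
img=cv2.cvtColor(c['pixels'],cv2.COLOR_RGB2BGR)
for z,r in((44,25),(54,12),(0,25)): draw(c,img,1,0,633,-134.7,z,r,(255,0,255))
cv2.imwrite('pics/w1d.png',img)
E
```

```text
[ 632.48187507 -134.53735115  163.53245568] [3.13882351e+00 8.38741253e-04 1.57153303e+00]
expect gold [273.72351654 208.39707368] axis foot [273.47444486 192.31999799]
```

View pics/w1d.png

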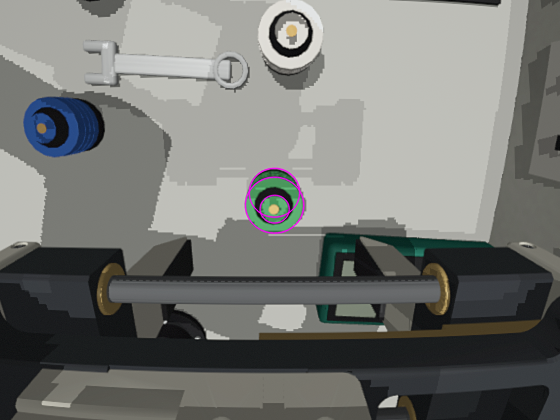

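Gold sits at (273,210) against an expected (274,208), so the estimate is good to about 1 mm. I'll descend and grasp.

Request:
{"method": "play_rows", "body": {
  "commands": [
    {"x":0,"y":0,"z":0.03,"twist":0},
    {"x":0,"y":0,"z":0.065,"twist":0},
    {"x":0,"y":0,"z":0.095,"twist":0},
    {"x":0,"y":0,"z":0.115,"twist":0},
    {"x":0,"y":0,"z":0.125,"twist":0},
    {"x":0,"y":0,"z":0.125,"twist":0},
    {"x":0,"y":0,"z":0.125,"twist":0},
    {"x":0,"y":0,"z":0.125,"twist":0}
  ]
}}

```text
time: 3.4
tool_pos: [632.9, -135.1, 38.4]
tcp_rot: [3.139, 0.001, 1.571]
contact_force: [-0.3, 0.1, 1.0]
grip_width: 91.7
finger_force: 0.0
```

Request:
{"method": "play_rows", "body": {
  "commands": [
    {"x":0,"y":0,"z":0,"twist":0},
    {"x":0,"y":0,"z":0,"twist":0},
    {"x":0,"y":0,"z":0,"twist":0},
    {"x":0,"y":0,"z":0,"twist":0},
    {"x":0,"y":0,"z":0,"twist":0},
    {"x":0,"y":0,"z":0,"twist":0},
    {"x":0,"y":0,"z":0,"twist":0},
    {"x":0,"y":0,"z":0,"twist":0}
  ],
  "jaw": 1
}}

```text
time: 4.2
tool_pos: [631.9, -134.8, 36.7]
tcp_rot: [3.141, -0.0, 1.571]
contact_force: [0.7, 0.4, -0.6]
grip_width: 49.5
finger_force: 30.0
```

Request:
{"method": "play_rows", "body": {
  "commands": [
    {"x":0,"y":0,"z":-0.02,"twist":0},
    {"x":0,"y":0,"z":-0.06,"twist":0},
    {"x":0.01,"y":-0.0035,"z":-0.1,"twist":0},
    {"x":0.04,"y":-0.014,"z":-0.13,"twist":0},
    {"x":0.08,"y":-0.028,"z":-0.15,"twist":0},
    {"x":0.12,"y":-0.042,"z":-0.15,"twist":0},
    {"x":0.16,"y":-0.056,"z":-0.15,"twist":0},
    {"x":0.2,"y":-0.07,"z":-0.15,"twist":0}
  ]
}}

```text
time: 5.0
tool_pos: [561.0, 66.6, 186.9]
tcp_rot: [3.141, -0.0, 1.57]
contact_force: [1.2, 0.8, -0.8]
grip_width: 49.5
finger_force: 30.0
```

Request:
{"method": "play_rows", "body": {
  "commands": [
    {"x":0.04,"y":-0.014,"z":0,"twist":0},
    {"x":0.08,"y":-0.028,"z":0,"twist":0},
    {"x":0.12,"y":-0.042,"z":0,"twist":0},
    {"x":0.16,"y":-0.056,"z":0,"twist":0},
    {"x":0.195,"y":-0.068,"z":0,"twist":0},
    {"x":0.213,"y":-0.0745,"z":0,"twist":0},
    {"x":0.2184,"y":-0.0756,"z":0,"twist":0},
    {"x":0.2184,"y":-0.0756,"z":0,"twist":0}
  ]
}}

```text
time: 5.8
tool_pos: [486.1, 283.8, 186.6]
tcp_rot: [-3.141, 0.0, 1.572]
contact_force: [-0.2, 0.3, -1.8]
grip_width: 49.7
finger_force: 30.0
```

```bash
python3 - <<'E'
from h import *
o=bot.get_obs();print(o['time'],o['tool_pos'],o['tcp_rot'],o['grip_width'])
c=snap('wrist','w2.png'); print('expect gold of green',proj(c,[487.4,283.6,o['tool_pos'][2]-36.7+54]))
img=cv2.cvtColor(c['pixels'],cv2.COLOR_RGB2BGR)
for z,r in((40,12),(0,40),(8,40)): draw(c,img,1,0,487.4,283.6,z,r,(255,0,255))
cv2.imwrite('pics/w2d.png',img)
E
```

```text
5.8 [486.1273618  283.78721409 186.58497172] [-3.14146926e+00  2.83885919e-04  1.57215687e+00] 49.669869943444944
expect gold of green [276.68716592 295.25483535]
```

View pics/w2d.png

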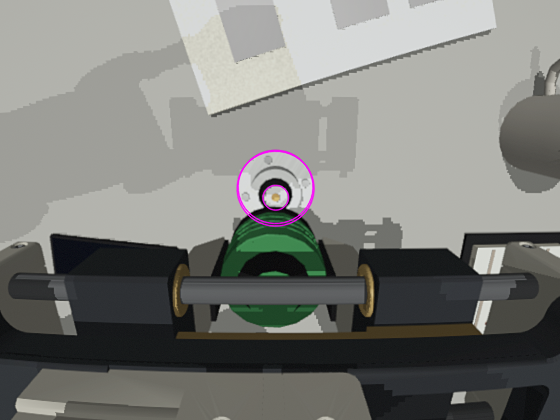

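The base matches the estimate, so I'll lower.

Request:
{"method": "play_rows", "body": {
  "commands": [
    {"x":0,"y":0,"z":0.03,"twist":0},
    {"x":0,"y":0,"z":0.065,"twist":0},
    {"x":0,"y":0,"z":0.09,"twist":0},
    {"x":0,"y":0,"z":0.105,"twist":0},
    {"x":0,"y":0,"z":0.112,"twist":0},
    {"x":0,"y":0,"z":0.116,"twist":0},
    {"x":0,"y":0,"z":0.119,"twist":0},
    {"x":0,"y":0,"z":0.1195,"twist":0}
  ]
}}

```text
time: 6.65
tool_pos: [486.8, 283.4, 67.7]
tcp_rot: [3.141, -0.0, 1.57]
contact_force: [-0.0, -0.0, -0.8]
grip_width: 50.2
finger_force: 30.0
```

Request:
{"method": "play_rows", "body": {
  "commands": [
    {"x":0,"y":0,"z":0.0005,"twist":0},
    {"x":0,"y":0,"z":0.0005,"twist":0},
    {"x":0,"y":0,"z":0.0005,"twist":0},
    {"x":0,"y":0,"z":0.0005,"twist":0},
    {"x":0,"y":0,"z":0.0005,"twist":0},
    {"x":0,"y":0,"z":0.0005,"twist":0},
    {"x":0,"y":0,"z":0.0005,"twist":0},
    {"x":0,"y":0,"z":0.0005,"twist":0}
  ]
}}

```text
time: 7.45
tool_pos: [486.3, 283.5, 66.7]
tcp_rot: [-3.142, -0.0, 1.571]
contact_force: [0.3, -0.1, -0.5]
grip_width: 49.5
finger_force: 30.0
```

Request:
{"method": "play_rows", "body": {
  "commands": [
    {"x":0,"y":0,"z":0,"twist":0},
    {"x":0,"y":0,"z":0,"twist":0},
    {"x":0,"y":0,"z":0,"twist":0},
    {"x":0,"y":0,"z":0,"twist":0},
    {"x":0,"y":0,"z":0,"twist":0},
    {"x":0,"y":0,"z":0,"twist":0},
    {"x":0,"y":0,"z":-0.01,"twist":0},
    {"x":0,"y":0,"z":-0.03,"twist":0}
  ],
  "jaw": 0
}}

```text
time: 8.25
tool_pos: [485.4, 283.2, 96.3]
tcp_rot: [-3.139, 0.001, 1.571]
contact_force: [-0.1, -0.9, -0.6]
grip_width: 91.8
finger_force: 0.0
```

Request:
{"method": "play_rows", "body": {
  "commands": [
    {"x":0,"y":0,"z":-0.04,"twist":0},
    {"x":0,"y":0,"z":-0.08,"twist":0},
    {"x":-0.02,"y":0.02,"z":-0.09,"twist":0},
    {"x":-0.05,"y":0.048,"z":-0.09,"twist":0},
    {"x":-0.08,"y":0.077,"z":-0.09,"twist":0},
    {"x":-0.11,"y":0.105,"z":-0.09,"twist":0},
    {"x":-0.14,"y":0.134,"z":-0.09,"twist":0},
    {"x":-0.1505,"y":0.1445,"z":-0.08,"twist":0}
  ]
}}

```text
time: 9.05
tool_pos: [633.8, 129.8, 178.5]
tcp_rot: [3.137, 0.0, 1.568]
contact_force: [0.9, 0.3, -0.0]
grip_width: 91.4
finger_force: 0.0
```

Request:
{"method": "play_rows", "body": {
  "commands": [
    {"x":0,"y":0,"z":0.015,"twist":0},
    {"x":0,"y":0,"z":0.015,"twist":0},
    {"x":0,"y":0,"z":0.015,"twist":0},
    {"x":0,"y":0,"z":0.015,"twist":0},
    {"x":0,"y":0,"z":0.015,"twist":0},
    {"x":0,"y":0,"z":0.015,"twist":0},
    {"x":0,"y":0,"z":0.015,"twist":0},
    {"x":0,"y":0,"z":0.015,"twist":0}
  ]
}}

```text
time: 9.85
tool_pos: [630.8, 133.2, 161.9]
tcp_rot: [3.141, -0.0, 1.571]
contact_force: [-0.5, -0.1, -0.5]
grip_width: 92.1
finger_force: 0.0
```

```bash
python3 - <<'E'
from h import *
o=bot.get_obs();print(o['time'],o['tool_pos'],o['tcp_rot'],o['grip_width'])
c=snap('wrist','w3.png')
img=cv2.cvtColor(c['pixels'],cv2.COLOR_RGB2BGR)
for z,r in((44,25),(54,12),(0,25)): draw(c,img,1,0,631.6,133,z,r,(255,0,255))
t=snap('top','t3.png'); i2=cv2.cvtColor(t['pixels'],cv2.COLOR_RGB2BGR)
T=cv2.resize(i2[229:269,137:177],None,fx=6,fy=6)
for z,r in((84,12),(74,25)): draw(t,T,6,np.array([137,229]),487,283.5,z,r,(255,0,255))
out=np.hstack([img[100:340,140:440],T]); cv2.imwrite('pics/w3d.png',out)
E
```

```text
9.85 [630.80733847 133.18065255 161.94279477] [ 3.14124270e+00 -1.32479668e-04  1.57098309e+00] 92.08297502631633
```

View pics/w3d.png

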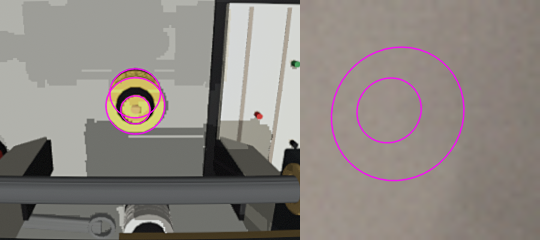

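Yellow matches. A flat board lies about 70 mm from its axis on the +x side, so I'll narrow the jaw before descending.

Request:
{"method": "play_rows", "body": {
  "commands": [
    {"x":0,"y":0,"z":0,"twist":0},
    {"x":0,"y":0,"z":0,"twist":0},
    {"x":0,"y":0,"z":0.03,"twist":0},
    {"x":0,"y":0,"z":0.065,"twist":0},
    {"x":0,"y":0,"z":0.095,"twist":0},
    {"x":0,"y":0,"z":0.115,"twist":0},
    {"x":0,"y":0,"z":0.125,"twist":0},
    {"x":0,"y":0,"z":0.125,"twist":0}
  ],
  "jaw": 0.25
}}

```text
time: 10.75
tool_pos: [630.1, 133.0, 35.4]
tcp_rot: [-3.139, 0.0, 1.571]
contact_force: [0.3, 0.2, -0.1]
grip_width: 68.7
finger_force: 0.0
```

Request:
{"method": "play_rows", "body": {
  "commands": [
    {"x":0,"y":0,"z":0,"twist":0},
    {"x":0,"y":0,"z":0,"twist":0},
    {"x":0,"y":0,"z":0,"twist":0},
    {"x":0,"y":0,"z":0,"twist":0},
    {"x":0,"y":0,"z":0,"twist":0},
    {"x":0,"y":0,"z":0,"twist":0},
    {"x":0,"y":0,"z":0,"twist":0},
    {"x":0,"y":0,"z":0,"twist":0}
  ],
  "jaw": 1
}}

```text
time: 11.55
tool_pos: [631.7, 133.1, 38.1]
tcp_rot: [3.139, -0.0, 1.571]
contact_force: [0.4, -0.0, 5.6]
grip_width: 49.6
finger_force: 30.0
```

Request:
{"method": "play_rows", "body": {
  "commands": [
    {"x":0,"y":0,"z":-0.02,"twist":0},
    {"x":0,"y":0,"z":-0.06,"twist":0},
    {"x":0,"y":0,"z":-0.1,"twist":0},
    {"x":0.015,"y":-0.0145,"z":-0.13,"twist":0},
    {"x":0.04,"y":-0.0385,"z":-0.15,"twist":0},
    {"x":0.07,"y":-0.067,"z":-0.15,"twist":0},
    {"x":0.1,"y":-0.096,"z":-0.15,"twist":0},
    {"x":0.13,"y":-0.1245,"z":-0.15,"twist":0}
  ]
}}

```text
time: 12.35
tool_pos: [504.8, 263.8, 186.8]
tcp_rot: [-3.141, -0.0, 1.57]
contact_force: [-0.2, 0.7, -1.4]
grip_width: 49.6
finger_force: 30.0
```

Request:
{"method": "play_rows", "body": {
  "commands": [
    {"x":0.015,"y":-0.0145,"z":0,"twist":0},
    {"x":0.0205,"y":-0.0195,"z":0,"twist":0},
    {"x":0.0205,"y":-0.0195,"z":0,"twist":0},
    {"x":0.0205,"y":-0.0195,"z":0,"twist":0},
    {"x":0.0205,"y":-0.0195,"z":0,"twist":0},
    {"x":0.0205,"y":-0.0195,"z":0,"twist":0},
    {"x":0.0205,"y":-0.0195,"z":0,"twist":0},
    {"x":0.0205,"y":-0.0195,"z":0,"twist":0}
  ]
}}

```text
time: 13.15
tool_pos: [487.1, 283.2, 186.7]
tcp_rot: [-3.142, -0.0, 1.57]
contact_force: [-0.6, -0.4, -1.1]
grip_width: 49.7
finger_force: 30.0
```

```bash
python3 - <<'E'
from h import *
o=bot.get_obs();print(o['time'],o['tool_pos'],o['tcp_rot'],o['grip_width'])
c=snap('wrist','w4.png')
img=cv2.cvtColor(c['pixels'],cv2.COLOR_RGB2BGR)
for z,r in((84,12),(74,25),(8,40)): draw(c,img,1,0,487.4,283.6,z,r,(255,0,255))
t=snap('scene','s4.png'); i2=cv2.cvtColor(t['pixels'],cv2.COLOR_RGB2BGR)
u,v=proj(t,[487,283,80]).astype(int)
T=cv2.resize(i2[v-40:v+40,u-40:u+40],None,fx=3,fy=3)
for z,r in((84,12),(74,25),(0,40)): draw(t,T,3,np.array([u-40,v-40]),487,283.5,z,r,(255,0,255))
cv2.imwrite('pics/w4d.png',np.hstack([img[100:340,140:440],T]))
E
```

```text
13.15 [487.0592797  283.18923336 186.65073475] [-3.14150666e+00 -1.81334572e-05  1.57013112e+00] 49.72312076954995
```

View pics/w4d.png

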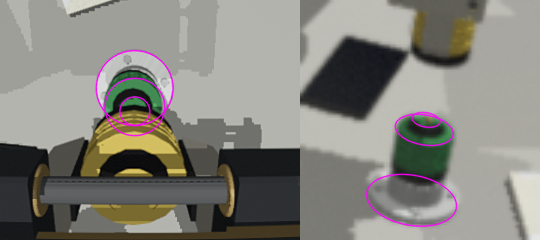

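Green is upright and seated. Next I'll lower yellow, release it, and fetch red.

Request:
{"method": "play_rows", "body": {
  "commands": [
    {"x":0,"y":0,"z":0.025,"twist":0},
    {"x":0,"y":0,"z":0.05,"twist":0},
    {"x":0,"y":0,"z":0.062,"twist":0},
    {"x":0,"y":0,"z":0.068,"twist":0},
    {"x":0,"y":0,"z":0.072,"twist":0},
    {"x":0,"y":0,"z":0.075,"twist":0},
    {"x":0,"y":0,"z":0.076,"twist":0},
    {"x":0,"y":0,"z":0.076,"twist":0}
  ]
}}

```text
time: 14.05
tool_pos: [487.3, 283.8, 112.1]
tcp_rot: [3.14, -0.001, 1.571]
contact_force: [-1.5, 0.3, 4.9]
grip_width: 49.6
finger_force: 30.0
```

Request:
{"method": "play_rows", "body": {
  "commands": [
    {"x":0,"y":0,"z":0,"twist":0},
    {"x":0,"y":0,"z":0,"twist":0},
    {"x":0,"y":0,"z":0,"twist":0},
    {"x":0,"y":0,"z":0,"twist":0},
    {"x":0,"y":0,"z":0,"twist":0},
    {"x":0,"y":0,"z":0,"twist":0},
    {"x":0,"y":0,"z":0,"twist":0},
    {"x":0,"y":0,"z":0,"twist":0}
  ]
}}

```text
time: 14.85
tool_pos: [487.3, 283.8, 112.1]
tcp_rot: [3.14, -0.001, 1.571]
contact_force: [-1.9, -0.9, 5.9]
grip_width: 49.3
finger_force: 30.0
```

Request:
{"method": "play_rows", "body": {
  "commands": [
    {"x":0,"y":0,"z":0,"twist":0},
    {"x":0,"y":0,"z":0,"twist":0},
    {"x":0,"y":0,"z":0,"twist":0},
    {"x":0,"y":0,"z":0,"twist":0},
    {"x":0,"y":0,"z":0,"twist":0},
    {"x":0,"y":0,"z":0,"twist":0},
    {"x":0,"y":0,"z":-0.01,"twist":0},
    {"x":0,"y":0,"z":-0.03,"twist":0}
  ],
  "jaw": 0
}}

```text
time: 15.65
tool_pos: [486.0, 283.2, 140.2]
tcp_rot: [-3.139, 0.001, 1.571]
contact_force: [-0.1, -0.4, 1.0]
grip_width: 91.7
finger_force: 0.0
```

Request:
{"method": "play_rows", "body": {
  "commands": [
    {"x":0,"y":0,"z":-0.04,"twist":0},
    {"x":0,"y":0,"z":-0.05,"twist":0},
    {"x":-0.02,"y":-0.001,"z":-0.05,"twist":0},
    {"x":-0.06,"y":-0.004,"z":-0.05,"twist":0},
    {"x":-0.1,"y":-0.007,"z":-0.05,"twist":0},
    {"x":-0.14,"y":-0.01,"z":-0.05,"twist":0},
    {"x":-0.18,"y":-0.0125,"z":-0.04,"twist":0},
    {"x":-0.205,"y":-0.014,"z":-0.03,"twist":0}
  ]
}}

```text
time: 16.45
tool_pos: [472.6, 76.3, 171.1]
tcp_rot: [3.14, 0.0, 1.57]
contact_force: [1.1, -0.0, -0.1]
grip_width: 91.6
finger_force: 0.0
```

Request:
{"method": "play_rows", "body": {
  "commands": [
    {"x":-0.0135,"y":-0.001,"z":0.01,"twist":0},
    {"x":-0.0135,"y":-0.001,"z":0.01,"twist":0},
    {"x":-0.0135,"y":-0.001,"z":0.01,"twist":0},
    {"x":-0.0135,"y":-0.001,"z":0.01,"twist":0},
    {"x":-0.0135,"y":-0.001,"z":0.01,"twist":0},
    {"x":-0.0135,"y":-0.001,"z":0.01,"twist":0},
    {"x":-0.0135,"y":-0.001,"z":0.01,"twist":0},
    {"x":-0.0135,"y":-0.001,"z":0.01,"twist":0}
  ]
}}

```text
time: 17.25
tool_pos: [471.8, 65.3, 160.8]
tcp_rot: [3.141, -0.0, 1.571]
contact_force: [-0.2, -0.5, -0.6]
grip_width: 91.6
finger_force: 0.0
```

```bash
python3 - <<'E'
from h import *
o=bot.get_obs();print(o['time'],o['tool_pos'],o['tcp_rot'],o['grip_width'])
c=snap('wrist','w5.png')
img=cv2.cvtColor(c['pixels'],cv2.COLOR_RGB2BGR)
for z,r in((44,25),(54,12),(0,25)): draw(c,img,1,0,472.4,65.2,z,r,(255,0,255))
t=snap('scene','s5.png'); i2=cv2.cvtColor(t['pixels'],cv2.COLOR_RGB2BGR)
u,v=proj(t,[487,283,80]).astype(int)
T=cv2.resize(i2[v-40:v+40,u-40:u+40],None,fx=3,fy=3)
for z,r in((128,12),(118,25),(0,40)): draw(t,T,3,np.array([u-40,v-40]),487,283.5,z,r,(255,0,255))
cv2.imwrite('pics/w5d.png',np.hstack([img[100:340,100:460],T]))
E
```

```text
17.25 [471.8162335   65.28946133 160.78973925] [ 3.14141274e+00 -9.07872337e-05  1.57123760e+00] 91.59192792798932
```

View pics/w5d.png

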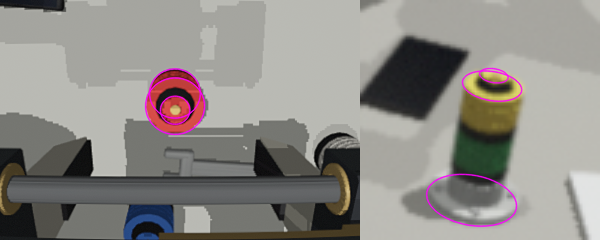

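Yellow is seated and red is aligned. I'll grasp red.

Request:
{"method": "play_rows", "body": {
  "commands": [
    {"x":0,"y":0,"z":0.03,"twist":0},
    {"x":0,"y":0,"z":0.065,"twist":0},
    {"x":0,"y":0,"z":0.095,"twist":0},
    {"x":0,"y":0,"z":0.115,"twist":0},
    {"x":0,"y":0,"z":0.124,"twist":0},
    {"x":0,"y":0,"z":0.124,"twist":0},
    {"x":0,"y":0,"z":0.124,"twist":0},
    {"x":0,"y":0,"z":0.124,"twist":0}
  ],
  "jaw": 0
}}

```text
time: 18.15
tool_pos: [472.6, 65.1, 37.8]
tcp_rot: [3.139, -0.0, 1.571]
contact_force: [-0.1, 0.4, -0.8]
grip_width: 91.8
finger_force: 0.0
```

Request:
{"method": "play_rows", "body": {
  "commands": [
    {"x":0,"y":0,"z":0,"twist":0},
    {"x":0,"y":0,"z":0,"twist":0},
    {"x":0,"y":0,"z":0,"twist":0},
    {"x":0,"y":0,"z":0,"twist":0},
    {"x":0,"y":0,"z":0,"twist":0},
    {"x":0,"y":0,"z":0,"twist":0},
    {"x":0,"y":0,"z":0,"twist":0},
    {"x":0,"y":0,"z":0,"twist":0}
  ],
  "jaw": 1
}}

```text
time: 18.95
tool_pos: [471.9, 65.1, 36.8]
tcp_rot: [3.141, -0.0, 1.571]
contact_force: [0.4, -0.2, 0.3]
grip_width: 49.3
finger_force: 30.0
```

Request:
{"method": "play_rows", "body": {
  "commands": [
    {"x":0,"y":0,"z":-0.02,"twist":0},
    {"x":0,"y":0,"z":-0.06,"twist":0},
    {"x":0,"y":0,"z":-0.1,"twist":0},
    {"x":0,"y":0,"z":-0.14,"twist":0},
    {"x":0.01,"y":0.0005,"z":-0.16,"twist":0},
    {"x":0.03,"y":0.002,"z":-0.165,"twist":0},
    {"x":0.065,"y":0.0045,"z":-0.165,"twist":0},
    {"x":0.1,"y":0.007,"z":-0.165,"twist":0}
  ]
}}

```text
time: 19.75
tool_pos: [478.7, 165.8, 202.0]
tcp_rot: [3.141, -0.0, 1.569]
contact_force: [0.8, 0.6, -0.5]
grip_width: 49.7
finger_force: 30.0
```

Request:
{"method": "play_rows", "body": {
  "commands": [
    {"x":0.035,"y":0.0025,"z":0,"twist":0},
    {"x":0.07,"y":0.005,"z":0,"twist":0},
    {"x":0.1,"y":0.007,"z":0,"twist":0},
    {"x":0.115,"y":0.008,"z":0,"twist":0},
    {"x":0.1185,"y":0.008,"z":0,"twist":0},
    {"x":0.1185,"y":0.008,"z":0,"twist":0},
    {"x":0.1185,"y":0.008,"z":0,"twist":0},
    {"x":0.1185,"y":0.008,"z":0,"twist":0}
  ]
}}

```text
time: 20.55
tool_pos: [486.9, 282.4, 201.8]
tcp_rot: [-3.142, 0.0, 1.569]
contact_force: [0.1, -0.1, -0.9]
grip_width: 49.5
finger_force: 30.0
```

Request:
{"method": "play_rows", "body": {
  "commands": [
    {"x":0,"y":0,"z":0.015,"twist":0},
    {"x":0,"y":0,"z":0.028,"twist":0},
    {"x":0,"y":0,"z":0.036,"twist":0},
    {"x":0,"y":0,"z":0.041,"twist":0},
    {"x":0,"y":0,"z":0.045,"twist":0},
    {"x":0,"y":0,"z":0.047,"twist":0},
    {"x":0,"y":0,"z":0.047,"twist":0},
    {"x":0,"y":0,"z":0.047,"twist":0}
  ]
}}

```text
time: 21.35
tool_pos: [487.0, 283.7, 155.1]
tcp_rot: [3.141, -0.0, 1.571]
contact_force: [-0.1, 0.3, -0.9]
grip_width: 49.7
finger_force: 30.0
```

Request:
{"method": "play_rows", "body": {
  "commands": [
    {"x":0,"y":0,"z":0,"twist":0},
    {"x":0,"y":0,"z":0,"twist":0},
    {"x":0,"y":0,"z":0,"twist":0},
    {"x":0,"y":0,"z":0,"twist":0},
    {"x":0,"y":0,"z":0,"twist":0},
    {"x":0,"y":0,"z":0,"twist":0},
    {"x":0,"y":0,"z":0,"twist":0},
    {"x":0,"y":0,"z":0,"twist":0}
  ]
}}

```text
time: 22.15
tool_pos: [486.8, 283.6, 154.8]
tcp_rot: [3.142, -0.0, 1.571]
contact_force: [-0.3, -0.5, -0.8]
grip_width: 49.5
finger_force: 30.0
```

Request:
{"method": "play_rows", "body": {
  "commands": [
    {"x":0,"y":0,"z":0,"twist":0},
    {"x":0,"y":0,"z":0,"twist":0},
    {"x":0,"y":0,"z":0,"twist":0},
    {"x":0,"y":0,"z":0,"twist":0},
    {"x":0,"y":0,"z":0,"twist":0},
    {"x":0,"y":0,"z":0,"twist":0},
    {"x":0,"y":0,"z":-0.01,"twist":0},
    {"x":0,"y":0,"z":-0.03,"twist":0}
  ],
  "jaw": 0
}}

```text
time: 22.95
tool_pos: [486.1, 283.2, 184.3]
tcp_rot: [-3.139, 0.001, 1.571]
contact_force: [0.1, 1.1, -0.9]
grip_width: 91.6
finger_force: 0.0
```

Request:
{"method": "play_rows", "body": {
  "commands": [
    {"x":0,"y":0,"z":-0.03,"twist":0},
    {"x":0,"y":0,"z":-0.04,"twist":0},
    {"x":-0.01,"y":-0.001,"z":-0.04,"twist":0},
    {"x":-0.04,"y":-0.0045,"z":-0.04,"twist":0},
    {"x":-0.08,"y":-0.009,"z":-0.04,"twist":0},
    {"x":-0.12,"y":-0.0135,"z":-0.04,"twist":0},
    {"x":-0.16,"y":-0.018,"z":-0.04,"twist":0},
    {"x":-0.2,"y":-0.0225,"z":-0.04,"twist":0}
  ]
}}

```text
time: 23.75
tool_pos: [462.8, 81.6, 223.4]
tcp_rot: [-3.139, 0.0, 1.571]
contact_force: [0.2, -1.2, 0.9]
grip_width: 91.8
finger_force: 0.0
```

Request:
{"method": "play_rows", "body": {
  "commands": [
    {"x":-0.04,"y":-0.0045,"z":0,"twist":0},
    {"x":-0.08,"y":-0.009,"z":0,"twist":0},
    {"x":-0.115,"y":-0.013,"z":0.01,"twist":0},
    {"x":-0.14,"y":-0.016,"z":0.03,"twist":0},
    {"x":-0.1515,"y":-0.017,"z":0.05,"twist":0},
    {"x":-0.1515,"y":-0.017,"z":0.064,"twist":0},
    {"x":-0.1515,"y":-0.017,"z":0.064,"twist":0},
    {"x":-0.1515,"y":-0.017,"z":0.064,"twist":0}
  ]
}}

```text
time: 24.55
tool_pos: [446.6, -68.0, 160.3]
tcp_rot: [-3.14, -0.001, 1.571]
contact_force: [0.2, 1.1, 0.7]
grip_width: 91.5
finger_force: 0.0
```

```bash
python3 - <<'E'
from h import *
o=bot.get_obs();print(o['time'],o['tool_pos'],o['tcp_rot'],o['grip_width'])
c=snap('wrist','w6.png')
img=cv2.cvtColor(c['pixels'],cv2.COLOR_RGB2BGR)
for z,r in((44,25),(54,12),(0,25)): draw(c,img,1,0,447.4,-67.8,z,r,(255,0,255))
t=snap('scene','s6.png'); i2=cv2.cvtColor(t['pixels'],cv2.COLOR_RGB2BGR)
u,v=proj(t,[487,283,100]).astype(int)
T=cv2.resize(i2[v-40:v+40,u-40:u+40],None,fx=3,fy=3)
for z,r in((172,12),(162,25),(0,40)): draw(t,T,3,np.array([u-40,v-40]),487,283.5,z,r,(255,0,255))
cv2.imwrite('pics/w6d.png',np.hstack([img[100:340,100:460],T]))
E
```

```text
24.55 [446.62841413 -67.97367078 160.27493004] [-3.13999427e+00 -5.68549738e-04  1.57064608e+00] 91.48632071272121
```

View pics/w6d.png

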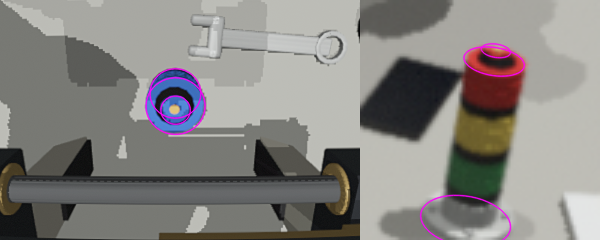

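Request:
{"method": "play_rows", "body": {
  "commands": [
    {"x":0,"y":0,"z":0.03,"twist":0},
    {"x":0,"y":0,"z":0.065,"twist":0},
    {"x":0,"y":0,"z":0.095,"twist":0},
    {"x":0,"y":0,"z":0.115,"twist":0},
    {"x":0,"y":0,"z":0.124,"twist":0},
    {"x":0,"y":0,"z":0.124,"twist":0},
    {"x":0,"y":0,"z":0.124,"twist":0},
    {"x":0,"y":0,"z":0.124,"twist":0}
  ],
  "jaw": 0
}}

```text
time: 25.45
tool_pos: [448.2, -68.1, 37.9]
tcp_rot: [3.139, 0.001, 1.571]
contact_force: [-0.3, 0.2, 0.6]
grip_width: 91.4
finger_force: 0.0
```

Request:
{"method": "play_rows", "body": {
  "commands": [
    {"x":0,"y":0,"z":0,"twist":0},
    {"x":0,"y":0,"z":0,"twist":0},
    {"x":0,"y":0,"z":0,"twist":0},
    {"x":0,"y":0,"z":0,"twist":0},
    {"x":0,"y":0,"z":0,"twist":0},
    {"x":0,"y":0,"z":0,"twist":0},
    {"x":0,"y":0,"z":0,"twist":0},
    {"x":0,"y":0,"z":0,"twist":0}
  ],
  "jaw": 1
}}

```text
time: 26.25
tool_pos: [447.3, -67.9, 36.7]
tcp_rot: [3.142, -0.0, 1.571]
contact_force: [0.1, -0.4, 0.2]
grip_width: 49.7
finger_force: 30.0
```

Request:
{"method": "play_rows", "body": {
  "commands": [
    {"x":0,"y":0,"z":-0.02,"twist":0},
    {"x":0,"y":0,"z":-0.06,"twist":0},
    {"x":0,"y":0,"z":-0.1,"twist":0},
    {"x":-0.01,"y":0.003,"z":-0.13,"twist":0},
    {"x":-0.03,"y":0.0085,"z":-0.15,"twist":0},
    {"x":-0.065,"y":0.018,"z":-0.15,"twist":0},
    {"x":-0.1,"y":0.028,"z":-0.15,"twist":0},
    {"x":-0.14,"y":0.039,"z":-0.15,"twist":0}
  ]
}}

```text
time: 27.05
tool_pos: [486.3, -208.7, 186.8]
tcp_rot: [-3.142, -0.0, 1.572]
contact_force: [1.0, 0.9, -1.3]
grip_width: 49.2
finger_force: 30.0
```

Request:
{"method": "play_rows", "body": {
  "commands": [
    {"x":-0.04,"y":0.011,"z":0,"twist":0},
    {"x":-0.08,"y":0.022,"z":0,"twist":0},
    {"x":-0.098,"y":0.0275,"z":0,"twist":0},
    {"x":-0.1025,"y":0.0287,"z":0,"twist":0},
    {"x":-0.1025,"y":0.0287,"z":0,"twist":0},
    {"x":-0.1025,"y":0.0287,"z":0,"twist":0},
    {"x":-0.1025,"y":0.0287,"z":0,"twist":0},
    {"x":-0.1025,"y":0.0287,"z":0,"twist":0}
  ]
}}

```text
time: 27.85
tool_pos: [515.0, -309.4, 187.0]
tcp_rot: [3.142, -0.0, 1.572]
contact_force: [0.4, 1.2, -1.1]
grip_width: 49.0
finger_force: 30.0
```

```bash
python3 - <<'E'
from h import *
o=bot.get_obs();print(o['time'],o['tool_pos'],o['tcp_rot'],o['grip_width'])
c=snap('wrist','w7.png')
u,v=proj(c,[515.1,-310.3,40]); g=gold(c,u,v,8); print(u,v,g); 
if g: print(pt(c,g[0],g[1],40))
img=cv2.cvtColor(c['pixels'],cv2.COLOR_RGB2BGR)
for z,r in((40,12),(8,40),(0,40)): draw(c,img,1,0,515.1,-310.3,z,r,(255,0,255))
cv2.imwrite('pics/w7d.png',img[100:340,100:460])
E
```

```text
27.85 [ 515.039152   -309.42696854  186.99486648] [ 3.14151474e+00 -1.06403618e-04  1.57204715e+00] 49.024869605051535
273.46030025159484 197.51980283966745 (np.float64(273.1261269383339), np.float64(197.8142805625676), 74)
[ 514.78559005 -310.58819081   40.        ]
```

View pics/w7d.png

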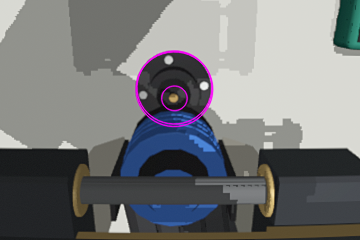

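The black base matches to within 0.5 mm. Lowering 120 mm.

Request:
{"method": "play_rows", "body": {
  "commands": [
    {"x":0,"y":0,"z":0.03,"twist":0},
    {"x":0,"y":0,"z":0.065,"twist":0},
    {"x":0,"y":0,"z":0.09,"twist":0},
    {"x":0,"y":0,"z":0.105,"twist":0},
    {"x":0,"y":0,"z":0.112,"twist":0},
    {"x":0,"y":0,"z":0.116,"twist":0},
    {"x":0,"y":0,"z":0.119,"twist":0},
    {"x":0,"y":0,"z":0.12,"twist":0}
  ]
}}

```text
time: 28.7
tool_pos: [515.4, -310.6, 67.3]
tcp_rot: [3.141, 0.001, 1.571]
contact_force: [-0.2, -0.0, -1.5]
grip_width: 49.4
finger_force: 30.0
```

Request:
{"method": "play_rows", "body": {
  "commands": [
    {"x":0,"y":0,"z":0,"twist":0},
    {"x":0,"y":0,"z":0,"twist":0},
    {"x":0,"y":0,"z":0,"twist":0},
    {"x":0,"y":0,"z":0,"twist":0},
    {"x":0,"y":0,"z":0,"twist":0},
    {"x":0,"y":0,"z":0,"twist":0},
    {"x":0,"y":0,"z":0,"twist":0},
    {"x":0,"y":0,"z":0,"twist":0}
  ]
}}

```text
time: 29.5
tool_pos: [515.0, -310.4, 66.7]
tcp_rot: [3.142, -0.0, 1.571]
contact_force: [-0.2, 0.1, -0.3]
grip_width: 49.5
finger_force: 30.0
```

Request:
{"method": "play_rows", "body": {
  "commands": [
    {"x":0,"y":0,"z":0,"twist":0},
    {"x":0,"y":0,"z":0,"twist":0},
    {"x":0,"y":0,"z":0,"twist":0},
    {"x":0,"y":0,"z":0,"twist":0},
    {"x":0,"y":0,"z":0,"twist":0},
    {"x":0,"y":0,"z":0,"twist":0},
    {"x":0,"y":0,"z":-0.01,"twist":0},
    {"x":0,"y":0,"z":-0.03,"twist":0}
  ],
  "jaw": 0
}}

```text
time: 30.3
tool_pos: [514.3, -309.9, 96.1]
tcp_rot: [-3.139, -0.002, 1.571]
contact_force: [0.5, -0.4, 1.0]
grip_width: 91.9
finger_force: 0.0
```

Request:
{"method": "play_rows", "body": {
  "commands": [
    {"x":0,"y":0,"z":-0.04,"twist":0},
    {"x":0,"y":0,"z":-0.07,"twist":0},
    {"x":0.01,"y":0.004,"z":-0.07,"twist":0},
    {"x":0.045,"y":0.019,"z":-0.07,"twist":0},
    {"x":0.085,"y":0.0355,"z":-0.07,"twist":0},
    {"x":0.125,"y":0.0525,"z":-0.07,"twist":0},
    {"x":0.165,"y":0.069,"z":-0.07,"twist":0},
    {"x":0.2,"y":0.0838,"z":-0.07,"twist":0}
  ]
}}

```text
time: 31.1
tool_pos: [599.0, -107.9, 166.5]
tcp_rot: [-3.141, -0.001, 1.571]
contact_force: [-0.6, -0.0, 0.1]
grip_width: 91.7
finger_force: 0.0
```

Request:
{"method": "play_rows", "body": {
  "commands": [
    {"x":0.035,"y":0.0145,"z":0,"twist":-8},
    {"x":0.07,"y":0.0295,"z":0,"twist":-16},
    {"x":0.097,"y":0.0405,"z":0,"twist":-24},
    {"x":0.1096,"y":0.0459,"z":0,"twist":-32},
    {"x":0.1096,"y":0.0459,"z":0,"twist":-40},
    {"x":0.1096,"y":0.0459,"z":0,"twist":-48},
    {"x":0.1096,"y":0.0459,"z":0,"twist":-56},
    {"x":0.1096,"y":0.0459,"z":0,"twist":-64}
  ]
}}

```text
time: 31.9
tool_pos: [644.3, -0.3, 166.3]
tcp_rot: [-3.141, -0.001, 2.694]
contact_force: [0.3, 0.3, -0.4]
grip_width: 92.0
finger_force: 0.0
```

Request:
{"method": "play_rows", "body": {
  "commands": [
    {"x":0,"y":0,"z":0,"twist":-8},
    {"x":0,"y":0,"z":0,"twist":-16},
    {"x":0,"y":0,"z":0,"twist":-23},
    {"x":0,"y":0,"z":0.006,"twist":-26},
    {"x":0,"y":0,"z":0.006,"twist":-26},
    {"x":0,"y":0,"z":0.006,"twist":-26},
    {"x":0,"y":0,"z":0.006,"twist":-26},
    {"x":0,"y":0,"z":0.006,"twist":-26}
  ]
}}

```text
time: 32.7
tool_pos: [644.8, -0.8, 160.9]
tcp_rot: [3.142, 0.0, 3.141]
contact_force: [0.1, -0.5, 0.3]
grip_width: 91.6
finger_force: 0.0
```

```bash
python3 - <<'E'
from h import *
o=bot.get_obs();print(o['time'],o['tool_pos'],o['tcp_rot'],o['grip_width'],o['joint_positions'])
c=snap('wrist','w8.png')
u,v=proj(c,[644.8,-.7,54]); g=gold(c,u,v,8); print(u,v,g); 
if g: print(pt(c,g[0],g[1],54))
img=cv2.cvtColor(c['pixels'],cv2.COLOR_RGB2BGR)
for z,r in((44,25),(54,12),(0,25)): draw(c,img,1,0,644.8,-.7,z,r,(255,0,255))
t=snap('scene','s8.png'); i2=cv2.cvtColor(t['pixels'],cv2.COLOR_RGB2BGR)
u,v=proj(t,[515,-310,60]).astype(int)
T=cv2.resize(i2[v-40:v+40,u-40:u+40],None,fx=3,fy=3)
for z,r in((84,12),(74,25),(0,40)): draw(t,T,3,np.array([u-40,v-40]),515.1,-310.4,z,r,(255,0,255))
cv2.imwrite('pics/w8d.png',np.hstack([img[100:340,100:460],T]))
E
```

```text
32.7 [644.75179512  -0.7873365  160.9388637 ] [3.14152941e+00 3.25041133e-04 3.14095730e+00] 91.55991420225195 [-1.20041807e-01  6.35934014e-01  1.29157291e+00  1.08344270e-04
  1.21377053e+00 -1.69024064e+00]
274.48740722767184 211.19440852159977 (np.float64(274.66257382654646), np.float64(211.78940006216973), 59)
[ 6.45311363e+02 -5.55817233e-01  5.40000000e+01]
```

View pics/w8d.png

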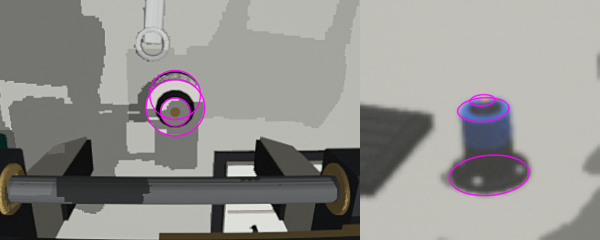

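White is aligned and blue is seated. I'll grasp white and carry it over.

Request:
{"method": "play_rows", "body": {
  "commands": [
    {"x":0,"y":0,"z":0.03,"twist":0},
    {"x":0,"y":0,"z":0.065,"twist":0},
    {"x":0,"y":0,"z":0.095,"twist":0},
    {"x":0,"y":0,"z":0.115,"twist":0},
    {"x":0,"y":0,"z":0.124,"twist":0},
    {"x":0,"y":0,"z":0.124,"twist":0},
    {"x":0,"y":0,"z":0.124,"twist":0},
    {"x":0,"y":0,"z":0.124,"twist":0}
  ],
  "jaw": 0
}}

```text
time: 33.6
tool_pos: [645.7, -0.9, 38.3]
tcp_rot: [-3.141, 0.003, 3.142]
contact_force: [-1.5, -0.7, 0.5]
grip_width: 91.8
finger_force: 0.0
```

Request:
{"method": "play_rows", "body": {
  "commands": [
    {"x":0,"y":0,"z":0,"twist":0},
    {"x":0,"y":0,"z":0,"twist":0},
    {"x":0,"y":0,"z":0,"twist":0},
    {"x":0,"y":0,"z":0,"twist":0},
    {"x":0,"y":0,"z":0,"twist":0},
    {"x":0,"y":0,"z":0,"twist":0},
    {"x":0,"y":0,"z":0,"twist":0},
    {"x":0,"y":0,"z":0,"twist":0}
  ],
  "jaw": 1
}}

```text
time: 34.4
tool_pos: [644.7, -0.8, 36.7]
tcp_rot: [3.141, -0.0, -3.142]
contact_force: [-0.3, -0.2, 0.7]
grip_width: 49.1
finger_force: 31.2
```

Request:
{"method": "play_rows", "body": {
  "commands": [
    {"x":0,"y":0,"z":-0.02,"twist":0},
    {"x":0,"y":0,"z":-0.06,"twist":0},
    {"x":0,"y":0,"z":-0.1,"twist":0},
    {"x":0,"y":0,"z":-0.14,"twist":0},
    {"x":0.004,"y":-0.01,"z":-0.15,"twist":0},
    {"x":0.017,"y":-0.04,"z":-0.15,"twist":0},
    {"x":0.0335,"y":-0.08,"z":-0.15,"twist":0},
    {"x":0.05,"y":-0.12,"z":-0.15,"twist":0}
  ]
}}

```text
time: 35.2
tool_pos: [593.4, -121.8, 185.7]
tcp_rot: [3.141, -0.002, -3.14]
contact_force: [0.1, 0.2, -0.3]
grip_width: 49.0
finger_force: 31.2
```

Request:
{"method": "play_rows", "body": {
  "commands": [
    {"x":0.017,"y":-0.04,"z":0,"twist":0},
    {"x":0.0335,"y":-0.08,"z":0,"twist":0},
    {"x":0.05,"y":-0.12,"z":0,"twist":0},
    {"x":0.067,"y":-0.16,"z":0,"twist":0},
    {"x":0.0775,"y":-0.184,"z":0,"twist":0},
    {"x":0.0797,"y":-0.1896,"z":0,"twist":0},
    {"x":0.0797,"y":-0.1896,"z":0,"twist":0},
    {"x":0.0797,"y":-0.1896,"z":0,"twist":0}
  ]
}}

```text
time: 36.0
tool_pos: [515.1, -309.4, 186.1]
tcp_rot: [3.14, -0.001, -3.141]
contact_force: [-0.1, 1.6, -0.8]
grip_width: 49.5
finger_force: 31.2
```

Request:
{"method": "play_rows", "body": {
  "commands": [
    {"x":0,"y":0,"z":0.025,"twist":0},
    {"x":0,"y":0,"z":0.05,"twist":0},
    {"x":0,"y":0,"z":0.062,"twist":0},
    {"x":0,"y":0,"z":0.068,"twist":0},
    {"x":0,"y":0,"z":0.072,"twist":0},
    {"x":0,"y":0,"z":0.075,"twist":0},
    {"x":0,"y":0,"z":0.076,"twist":0},
    {"x":0,"y":0,"z":0.076,"twist":0}
  ]
}}

```text
time: 36.8
tool_pos: [515.2, -310.6, 111.2]
tcp_rot: [-3.141, 0.001, 3.142]
contact_force: [0.1, -0.7, -1.5]
grip_width: 49.6
finger_force: 31.2
```

Request:
{"method": "play_rows", "body": {
  "commands": [
    {"x":0,"y":0,"z":0,"twist":0},
    {"x":0,"y":0,"z":0,"twist":0},
    {"x":0,"y":0,"z":0,"twist":0},
    {"x":0,"y":0,"z":0,"twist":0},
    {"x":0,"y":0,"z":0,"twist":0},
    {"x":0,"y":0,"z":0,"twist":0},
    {"x":0,"y":0,"z":0,"twist":0},
    {"x":0,"y":0,"z":0,"twist":0}
  ]
}}

```text
time: 37.6
tool_pos: [515.0, -310.4, 110.7]
tcp_rot: [3.142, 0.0, -3.142]
contact_force: [0.1, 0.5, -0.2]
grip_width: 49.5
finger_force: 31.2
```

Seated at the expected height. I'll release, retreat, and check.

Request:
{"method": "play_rows", "body": {
  "commands": [
    {"x":0,"y":0,"z":0,"twist":0},
    {"x":0,"y":0,"z":0,"twist":0},
    {"x":0,"y":0,"z":0,"twist":0},
    {"x":0,"y":0,"z":0,"twist":0},
    {"x":0,"y":0,"z":0,"twist":0},
    {"x":0,"y":0,"z":0,"twist":0},
    {"x":0,"y":0,"z":-0.01,"twist":0},
    {"x":0,"y":0,"z":-0.03,"twist":0}
  ],
  "jaw": 0
}}

```text
time: 38.4
tool_pos: [514.3, -309.9, 140.1]
tcp_rot: [3.139, -0.002, 3.142]
contact_force: [-0.1, 0.4, 0.5]
grip_width: 91.5
finger_force: 0.0
```

Request:
{"method": "play_rows", "body": {
  "commands": [
    {"x":0,"y":0,"z":-0.04,"twist":0},
    {"x":0,"y":0,"z":-0.08,"twist":0},
    {"x":0,"y":0,"z":-0.1,"twist":0},
    {"x":0.02,"y":0.03,"z":-0.1,"twist":0},
    {"x":0.035,"y":0.07,"z":-0.1,"twist":0},
    {"x":0.05,"y":0.11,"z":-0.1,"twist":0},
    {"x":0.05,"y":0.14,"z":-0.1,"twist":0},
    {"x":0.05,"y":0.15,"z":-0.1,"twist":0}
  ]
}}

```text
time: 39.2
tool_pos: [464.6, -158.1, 241.9]
tcp_rot: [3.142, 0.001, -3.14]
contact_force: [-0.3, -0.4, -0.5]
grip_width: 91.6
finger_force: 0.0
```

```bash
python3 - <<'E'
from h import *
o=bot.get_obs();print(o['time'],o['tool_pos'],o['grip_width'])
t=snap('scene','s9.png'); i2=cv2.cvtColor(t['pixels'],cv2.COLOR_RGB2BGR)
Ts=[]
for x,y,h in((515.1,-310.4,74),(487,283.5,118)):
    u,v=proj(t,[x,y,60]).astype(int)
    T=cv2.resize(i2[v-40:v+40,u-40:u+40],None,fx=4.5,fy=4.5)
    for z,r in((h+54,12),(h+44,25),(0,40)): draw(t,T,4.5,np.array([u-40,v-40]),x,y,z,r,(255,0,255))
    Ts.append(T)
cv2.imwrite('pics/s9d.png',np.hstack(Ts))
E
```

```text
39.2 [ 464.57944922 -158.10778996  241.89729612] 91.55115901549667
```

View pics/s9d.png

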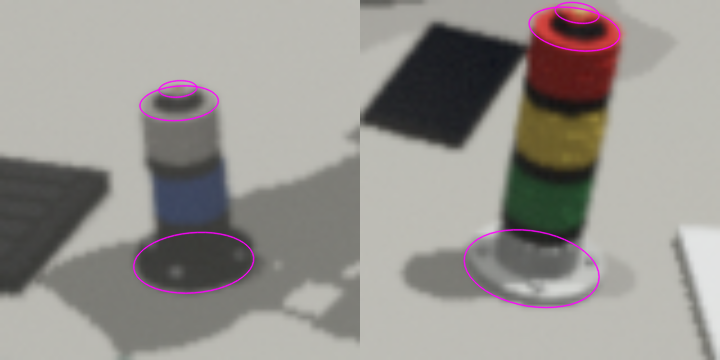

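Both towers are complete, upright and at the expected heights.

```bash
python3 -c "
from plant import bot
print(bot.close_job())"
```

```text
the job is handed in; nothing more can be done
None
```

Both towers are built and the job is handed in at about 39 s: green, yellow and red on the silver base, blue and white on the black base, all upright and at full seated height in the last picture, with the multimeter and spanner never touched.

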